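# Hang the ear defenders on the rail

### The arm

A 6-joint arm with a two-finger parallel gripper is mounted at the origin on a cart in front of the work surface, level with it; the furniture and walls round the work are solid. World frame = base frame: x ahead of the robot, y to its left, z up, the work surface at z = 0. Lengths are in m, angles in rad, forces in N, time in s.
With the tool pointing down it reaches from about 0.35 to 0.875 m from the base axis. Payload 15.5 kg.
Tool frame: the origin (TCP) lies on the centre line of the jaws, within the pads' length; the fingertips stand 19 mm ahead of it and the grasp point (between the pads) is the TCP (arm.nose_length is the distance from the TCP to the fingertips, in m); x points along the fingers, y is the direction in which the jaws open and shut, and the axes are right-handed (so a half turn about x gives the same grasp; the last joint's range is limited). The gripper opens to 85 mm and grips with 20 to 120 N. Pads are 22 mm wide; open, the fingers measure 114 mm over their backs; the gripper's body (76 mm by 85 mm) begins 54 mm behind the grasp point. The pads swing forward as they close: fully open they stand 13 mm farther back than shut.
Start: joints at [-1.27, 0.494, 1.345, -0, 1.302, -0.096], TCP at [0.242, -0.576, 0.25] pointing down, gripper open.
Joint ranges: [-2.91, 2.91], [-0.82, 2.16], [0.22, 2.67], [-1.22, 4.37], [0.12, 2.79], [-3.08, 3.08]. Speed limits (rad/s): [1.89, 1.89, 2.57, 3.01, 3.01, 3.01].

### API

Orientations are given as a unit quaternion [w, x, y, z].
In Python, from cell import arm gives the robot as it stands.
- The arm moves only by the shell command python3 -m handwheel 'ROWS' [OPENING] [FORCE]. ROWS is text: rows parted by semicolons, each of 4 numbers parted by spaces: the shift along the world's x, y, z in mm, then the turn about the world's z in degrees. A call has 1 to 20 rows; each row is the pose to reach, as a shift and turn from the pose commanded when the call began; what a row does not reach only later rows make up. A row lasts 1/12 s, in which the tool goes at most 41.7 mm and 7.16 degrees, less where a joint would pass 70% of its speed; a pose out of reach is approached as far as the arm can. A call with a gripper value outside its range is refused whole. OPENING is the opening, from -1 (shut) to 1 (fully open), set as the call begins (- or left out, the last holds). The fingers move at their own pace and stop on an object; FORCE is the grip in N (left out, the last holds). Time passes only in rows, so rows that repeat a pose let the fingers close. It gives the time, the measured TCP pose, the force and the opening at its end, in the units of the state.
- arm.get_obs(): the state, without advancing time (a new reading comes with each control period).
- arm.grab_frame(name): name is "scene" or "top" or "wrist"; returns the picture (384x512x3 uint8, red, green, blue); there is no depth.
- arm.calibration(name): a dict with "intrinsics" (3x3 intrinsics, pixels), "T" (4x4, takes a point from camera to world coordinates). Camera axes: x right, y down, z forward; pixel columns grow to the right and rows downward; lengths in m; the calibration is good to about 2 mm. A picture is of the moment at which its call begins: read the wrist's pose just before it. calibration takes no time and is no camera call; for the wrist camera it gives the pose at the moment of the call.
- arm.job_done(): hands the job in, once; it reports no verdict.
The state is a dict: "t": time; "qpos": joint angles; "qvel": joint speeds; "tau": joint torques, N m; "tool_pos": TCP position; "eef_rot": TCP orientation; "contact_force": force on the tool from outside, world axes, zero at the start; "wrist_torque": the same for the moment, N m; "gripper_width": finger opening in m.
Only numpy, scipy, OpenCV 4.12 (cv2) and the standard library are available. Lean on these libraries where they do the work, as an engineer would, in place of code of your own. Each camera call takes 0.05 s, during which the arm holds its last target. There are 200 camera calls.

### The job

Hang the ear defenders by their headband over the rail of the wooden stand, one cup on each side, and let go. Then slide them back along the rail until the headband touches the upright post, to leave the front of the rail free for the next pair. Set them down gently, do not drop them or press hard on the stand, and leave the tape roll, the sanding block and the round tin alone.

Things in the scene. Friction and masses are not known exactly. Their poses are not given: they have to be found in the camera images.
- crown (a point): Middle of the crown of the ear defenders' headband, half-way through its thickness. x across the band (the rail must run this way), y cup to cup, z up; either way round is alike. The crown is a dark pad 26 mm wide (x), 16 mm thick, and nearly level for 15 mm to each side in y. Grip it across the 26 mm from above, with fingertips not below its underside, where the rail has to go.
- ear_defenders: The same loose ear defenders: rigid arch with two grey cups, about 0.25 kg, standing on the cups, arch up. Origin on the underside midway between the cups, 158 mm straight below the crown point; same axes. 166 mm high; cups 58 mm deep (x), 78 mm high, 92 mm apart inside, 178 mm over all (y). A fixed bundle of battens about 100 mm high lies just beyond and to the right of them.
- stand: Fixed wooden stand. Origin on the table under the middle of the post's front face; x points along the rail from its free end to the post (roughly away from the robot), z up. Post 40 mm wide (y), x = 0 to 36 mm. Base plate x = -190 to 60 mm, 130 mm wide, 18 mm thick. The rail's clamp bracket is 52 mm wide, 8 mm proud of the post, its top 7 mm below the rail's upper line.
- post_top (a point): Front upper edge of the post, middle, 255 mm above the table; axes as the stand. A round steel rail 16 mm thick runs level from the post's front face along -x (same y) for 182 mm; a disc 32 mm across, 7 mm thick, ends it. The rail's height was set by hand and is not reported: its upper line is 25 to 65 mm below this point; find it by touch or eye. It stays put under 20 N.
- masking_roll: Bystander: roll of tape lying flat, 96 mm across, 24 mm high; origin in the middle of its underside.
- sanding_block: Bystander: cork-and-wood sanding block 63 x 113 x 34 mm (x, y, z); origin in the middle of its underside.
- wax_tin: Bystander: flat round tin, 73 mm across, 26 mm high; origin in the middle of its underside.

How it is judged:
By the outcome, as a careful person would: the job done as asked, in the order asked, and still so for the second after the job is handed in, with the robot touching nothing.
It also fails if it takes over 64 s, if anything falls off the work surface, if the arm or the gripper's body presses on something with over 40 N, if the wrist force passes 120 N, or if a joint passes its speed limit or range.

## Working session

There is one attempt and no reset: what is moved stays moved. The work goes in short steps, Python scripts to look and compute and a shell command to move; the robot and the scene stay as the last step left them, time stands still between calls to the robot, and variables do not carry over. Pictures are saved under pics/ and viewed, about 8 in all and at most 12, crops included, and the job is handed in when it is done.

```bash
mkdir -p pics; python3 - <<'E'
from cell import arm
import cv2, numpy as np
np.set_printoptions(precision=4,suppress=True)
print(arm.get_obs(), arm.nose_length)
for n in ["scene","top","wrist"]:
    c=arm.calibration(n); print(n,c["intrinsics"],c["T"])
    cv2.imwrite(f"pics/{n}0.png",cv2.cvtColor(arm.grab_frame(n),cv2.COLOR_RGB2BGR))
a=np.hstack([cv2.imread(f"pics/{n}0.png") for n in ["scene","top"]])
E
```

```text
{'t': 0.0, 'qpos': array([-1.2695,  0.4942,  1.3462,  0.    ,  1.3025, -0.0955]), 'qvel': array([-0.0012,  0.0016,  0.0004, -0.0009, -0.0001,  0.0007]), 'tau': array([  0.0002, -88.2158, -38.3867,  -0.0002,   0.01  ,   0.    ]), 'tool_pos': array([ 0.2414, -0.5761,  0.2497]), 'eef_rot': array([-0.1389, -0.6932, -0.1398,  0.6933]), 'contact_force': array([-0.629 ,  0.1902,  0.8019]), 'wrist_torque': array([ 0.021 , -0.0001, -0.0026]), 'gripper_width': 0.08520953875966455} 0.019
scene [[385.5445   0.     249.6082]
 [  0.     385.5445 192.4306]
 [  0.       0.       1.    ]] [[-0.6193 -0.5653  0.5449 -0.1355]
 [-0.785   0.4304 -0.4456  0.4942]
 [ 0.0174 -0.7037 -0.7103  1.0552]
 [ 0.      0.      0.      1.    ]]
top [[408.2585   0.     250.6037]
 [  0.     408.2585 187.2351]
 [  0.       0.       1.    ]] [[ 0.0149 -0.9961  0.087   0.4529]
 [-0.9999 -0.0151 -0.0011 -0.074 ]
 [ 0.0024 -0.087  -0.9962  1.2669]
 [ 0.      0.      0.      1.    ]]
wrist [[317.6724   0.     257.6609]
 [  0.     317.6724 192.8307]
 [  0.       0.       1.    ]] [[ 0.386  -0.8883 -0.2487  0.3034]
 [-0.9225 -0.3722 -0.1025 -0.5503]
 [-0.0015  0.269  -0.9631  0.3745]
 [ 0.      0.      0.      1.    ]]
```

View pics/scene0.png

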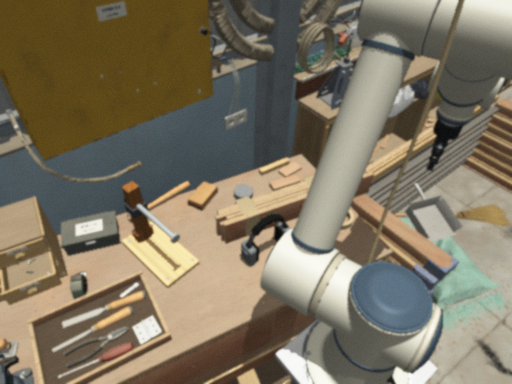

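View pics/top0.png

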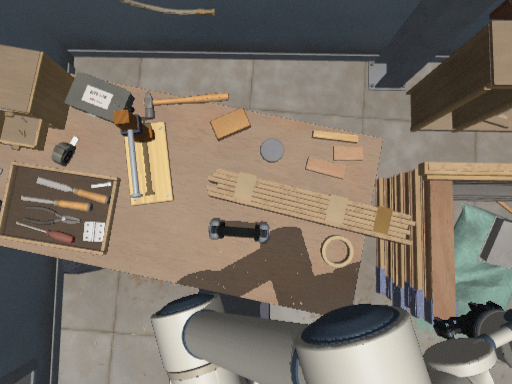

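Scene view: the ear defenders stand at about (262,238) and the stand is at about (150,230). Top view: the crown is near (239,230), the rail runs from (133,130) to (137,197), and the post is near (130,118). Next I'll enlarge both to get exact pixels.

```bash
python3 - <<'E'
import cv2,numpy as np
t=cv2.imread("pics/top0.png"); s=cv2.imread("pics/scene0.png")
def grid(im,x0,y0,w,h,k,st=10):
    c=cv2.resize(im[y0:y0+h,x0:x0+w],None,fx=k,fy=k,interpolation=cv2.INTER_CUBIC)
    for x in range(-(-x0//st)*st,x0+w,st):
        cv2.line(c,((x-x0)*k,0),((x-x0)*k,5),(0,0,255),1); 
        if x%20==0: cv2.putText(c,str(x),((x-x0)*k,14),0,.35,(0,0,255),1)
    for y in range(-(-y0//st)*st,y0+h,st):
        cv2.line(c,(0,(y-y0)*k),(5,(y-y0)*k),(0,0,255),1)
        cv2.putText(c,str(y),(6,(y-y0)*k+4),0,.35,(0,0,255),1)
    return c
a=grid(t,110,95,75,120,5); b=grid(t,200,205,80,50,5); c=grid(s,115,170,90,120,5)[:600]
d=np.zeros((600,800,3),np.uint8)
d[:600,:375]=a; d[350:600,400:800]=b
c=grid(s,115,170,80,70,5); d[:350,400:800]=c
cv2.imwrite("pics/crop1.png",d)
E
```

```text
(no output)
```

View pics/crop1.png

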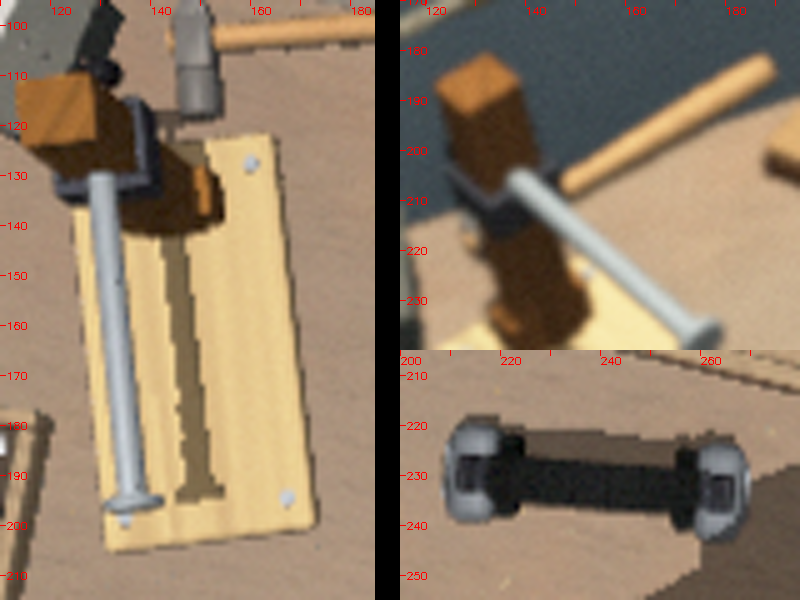

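Crop, in top-view pixels: the base plate's right edge runs (164.4,122) to (173,199). The post's front top edge has its middle at about (122.2,123.6), the rail root is at (130.4,129.5) and the disc at (136.4,195). The band's middle is at about (239,231.5), with the cups at (214.5,229) and (263,233.5). In the scene view the post's front top edge is at (134.6,189.8).

```bash
cat > h.py <<'E'
import numpy as np
from cell import arm
np.set_printoptions(precision=4,suppress=True)
def ray(c,p):
    K,T=c["intrinsics"],c["T"]; d=T[:3,:3]@np.linalg.solve(K,[p[0],p[1],1.]); return T[:3,3],d/np.linalg.norm(d)
def plane(c,p,z):
    o,d=ray(c,p); return o+d*(z-o[2])/d[2]
def two(c1,p1,c2,p2):
    o,d=ray(c1,p1);q,e=ray(c2,p2); s=np.linalg.lstsq(np.c_[d,-e],q-o,rcond=None)[0]
    a,b=o+s[0]*d,q+s[1]*e; return (a+b)/2,np.linalg.norm(a-b)
E
python3 - <<'E'
from h import *
t=arm.calibration("top");s=arm.calibration("scene")
a,b=plane(t,(164.4,122),.018),plane(t,(173,199),.018);print("base edge",a,b,np.linalg.norm(a-b),np.degrees(np.arctan2(*(a-b)[1::-1])))
c=plane(t,(131.4,205),.018);print("corner",c,np.linalg.norm(c-b))
p=plane(t,(122.2,123.6),.255);print("post",p,plane(s,(134.6,189.8),.255),two(t,(122.2,123.6),s,(134.6,189.8)))
for z in(.18,.2,.22):
    r,e=plane(t,(130.4,129.5),z),plane(t,(136.4,194.5),z);print(z,"root",r,"end",e,np.linalg.norm(r-e),np.degrees(np.arctan2(*(r-e)[1::-1])),"scene root",plane(s,(138,205.5),z))
print("two",two(t,(130.4,129.5),s,(138,205.5)))
print("crown",plane(t,(239.3,231.5),.166)); 
l,r=plane(t,(214.5,229),.078),plane(t,(263,233.5),.078);print(l,r,(l+r)/2,np.degrees(np.arctan2(*(l-r)[1::-1])),np.linalg.norm(l-r))
l,r=plane(t,(224,230.3),.15),plane(t,(255,232.6),.15);print(np.degrees(np.arctan2(*(l-r)[1::-1])))
T=arm.calibration("wrist");o=arm.get_obs()
from scipy.spatial.transform import Rotation as R
q=o["eef_rot"];print(R.from_quat(np.r_[q[1:],q[0]]).as_matrix())
E
```

```text
base edge [0.7618 0.196  0.018 ] [0.5223 0.1617 0.018 ] 0.2419390469171253 8.150163802799044
corner [0.502  0.2883 0.018 ] 0.1281381513491148
post [0.6974 0.251  0.255 ] [0.6904 0.2527 0.255 ] (array([0.698 , 0.2518, 0.2489]), np.float64(0.0027489527919284705))
0.18 root [0.6996 0.2522 0.18  ] end [0.5238 0.2291 0.18  ] 0.17733942267373343 7.491712757391696 scene root [0.6992 0.2529 0.18  ]
0.2 root [0.6951 0.2462 0.2   ] end [0.5225 0.2235 0.2   ] 0.17407628748143952 7.491712757391688 scene root [0.6801 0.2584 0.2   ]
0.22 root [0.6906 0.2402 0.22  ] end [0.5212 0.2179 0.22  ] 0.17081315228914584 7.491712757391707 scene root [0.6611 0.2639 0.22  ]
two (array([0.6999, 0.2525, 0.1792]), np.float64(0.00022456219730093648))
crown [ 0.4295 -0.0466  0.166 ]
[0.4338 0.0275 0.078 ] [ 0.4229 -0.1131  0.078 ] [ 0.4283 -0.0428  0.078 ] 85.58087419947665 0.14106769042598952
86.63250429682553
[[-0.0003  0.3865 -0.9223]
 [ 0.0009 -0.9223 -0.3865]
 [-1.     -0.0009 -0.0001]]
```

```bash
python3 -m handwheel '20 60 60 10; 40 120 70 20; 60 170 70 25; 80 225 70 30; 95 265 70 35; 110 305 70 40; 125 345 70 45; 137 383 70 50; 150 421 70 56; 163 459 70 63; 176 497 70 63; 188 531 70 63; 188 531 70 63; 188 531 70 63; 188 531 70 63; 188 531 70 63; 188 531 70 63; 188 531 70 63; 188 531 70 63' 1 25; python3 - <<'E'
from h import *; import cv2
o=arm.get_obs();print(o);print(arm.calibration("wrist")["T"])
cv2.imwrite("pics/w1.png",cv2.cvtColor(arm.grab_frame("wrist"),cv2.COLOR_RGB2BGR))
E
```

```text
t: 1.73
tool_pos: [0.4293, -0.0465, 0.3202]
eef_rot: [-0.481, -0.519, -0.481, 0.519]
contact_force: [0.9, 0.7, -0.2]
gripper_width: 0.0852
{'t': 1.7333, 'qpos': array([-0.2463,  0.1434,  1.6815, -0.0001,  1.3169, -0.1699]), 'qvel': array([ 0.0003, -0.0017,  0.0007, -0.0009,  0.0019,  0.0029]), 'tau': array([  0.8681, -53.7633, -38.7471,   0.0239,   0.0054,  -0.0201]), 'tool_pos': array([ 0.4293, -0.0465,  0.3202]), 'eef_rot': array([-0.4805, -0.5187, -0.4806,  0.5188]), 'contact_force': array([ 0.8558,  0.7184, -0.2286]), 'wrist_torque': array([ 0.0175,  0.0018, -0.0331]), 'gripper_width': 0.08520884333270647}
[[ 0.997  -0.0737 -0.0217  0.4338]
 [-0.0768 -0.9605 -0.2675  0.021 ]
 [-0.0012  0.2684 -0.9633  0.4449]
 [ 0.      0.      0.      1.    ]]
```

View pics/w1.png

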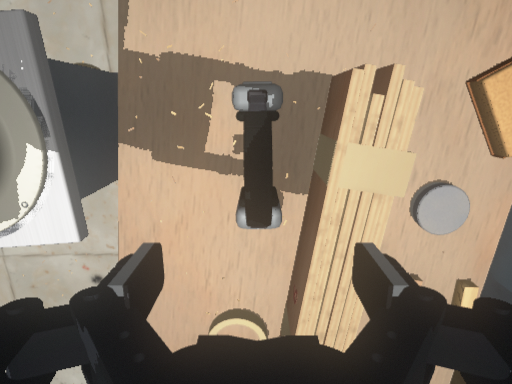

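Wrist view: the band is upright at columns ~245-272 and rows ~120-185. The upper cup is at (257,97) and the lower cup at (259,213). The battens are to the right and clear of it.

```bash
python3 - <<'E'
from h import *; import cv2
im=cv2.imread("pics/w1.png"); c=arm.calibration("wrist")
m=((im.max(2)<50)*255).astype(np.uint8); m[230:]=0; m[:, :225]=0; m[:,300:]=0
for r in range(115,195,10):
    x=np.where(m[r])[0]; print(r,x.min(),x.max(), plane(c,((x.min()+x.max())/2,r),.166)[:2],(plane(c,(x.max()+.5,r),.166)-plane(c,(x.min()-.5,r),.166))[0])
a,b=plane(c,(257.5,97),.078),plane(c,(259,213),.078);print(a,b,(a+b)/2,np.degrees(np.arctan2(*(a-b)[1::-1])))
E
```

```text
115 267 278 [0.4455 0.0113] 0.010207750118929382
125 264 270 [0.4402 0.0033] 0.006004048630548209
135 258 271 [ 0.4375 -0.005 ] 0.012108562664998435
145 258 271 [ 0.4369 -0.0136] 0.012210510037373834
155 260 271 [ 0.4371 -0.0224] 0.010554944482141282
165 263 271 [ 0.4378 -0.0315] 0.007983914383820345
175 265 271 [ 0.4381 -0.0406] 0.006263302434001805Traceback (most recent call last):
  File "<stdin>", line 5, in <module>
    return umr_minimum(a, axis, None, out, keepdims, initial, where)
ValueError: zero-size array to reduction operation minimum which has no identity
```

```bash
python3 - <<'E'
from h import *; import cv2
im=cv2.imread("pics/w1.png").astype(int); c=arm.calibration("wrist")
print(im[155,236:282].tolist())
for r in range(105,200,8):
    ok=(im[r].max(1)<75)&(np.ptp(im[r],axis=1)<16); x=np.where(ok[235:290])[0]+235
    if len(x): print(r,x.min(),x.max(), plane(c,((x.min()+x.max())/2,r),.166)[:2],(plane(c,(x.max()+.5,r),.166)-plane(c,(x.min()-.5,r),.166))[0])
a,b=plane(c,(257.5,97),.078),plane(c,(259,213),.078);print(a,b,(a+b)/2,np.degrees(np.arctan2(*(a-b)[1::-1])))
E
```

```text
[[148, 180, 210], [152, 183, 212], [151, 183, 214], [152, 184, 214], [153, 185, 215], [152, 185, 214], [152, 184, 216], [101, 123, 143], [51, 60, 70], [39, 47, 54], [41, 48, 54], [40, 48, 53], [42, 48, 54], [40, 47, 53], [39, 47, 52], [38, 46, 53], [39, 46, 52], [39, 46, 51], [39, 45, 52], [36, 45, 50], [38, 44, 50], [38, 45, 51], [38, 44, 50], [39, 45, 51], [37, 43, 49], [37, 42, 49], [36, 43, 47], [37, 44, 49], [38, 44, 49], [36, 42, 47], [37, 43, 48], [36, 43, 47], [35, 42, 47], [35, 42, 46], [37, 43, 47], [34, 40, 45], [65, 78, 88], [82, 98, 114], [83, 101, 116], [83, 100, 116], [82, 99, 115], [83, 100, 116], [83, 100, 115], [83, 100, 116], [83, 100, 115], [83, 99, 115]]
105 256 265 [0.4359 0.0203] 0.008437860311900192
113 238 278 [0.4333 0.0139] 0.03482273068694203
121 245 270 [0.4323 0.0073] 0.02222858311583842
129 245 270 [0.4318 0.0006] 0.022376321992220505
137 244 271 [ 0.4313 -0.0062] 0.02425881000646668
145 244 271 [ 0.4307 -0.0131] 0.024422214561649114
153 245 271 [ 0.4306 -0.0202] 0.02370961501880825
161 245 271 [ 0.4301 -0.0273] 0.023871500578869997
169 246 271 [ 0.43   -0.0345] 0.0231453216130742
177 246 271 [ 0.4294 -0.0418] 0.023305541612343328
185 245 271 [ 0.4284 -0.0491] 0.02437069858465074
193 245 276 [ 0.4301 -0.0568] 0.029086012929533722
[0.4338 0.0288 0.078 ] [ 0.4252 -0.1065  0.078 ] [ 0.4295 -0.0388  0.078 ] 86.35735528106645
```

```bash
python3 -m handwheel '0 2 -40 0.5; 0 2 -80 0.5; 0 2 -110 0.5; 0 2 -130 0.5; 0 2 -142 0.5; 0 2 -149 0.5; 0 2 -149 0.5; 0 2 -149 0.5; 0 2 -149 0.5' 1; python3 -m handwheel '0 0 0 0; 0 0 0 0; 0 0 0 0; 0 0 0 0; 0 0 0 0; 0 0 0 0; 0 0 0 0; 0 0 0 0; 0 0 0 0; 0 0 0 0; 0 0 0 0; 0 0 0 0' -1 40
```

```text
t: 2.53
tool_pos: [0.4301, -0.0438, 0.1721]
eef_rot: [0.484, 0.517, 0.483, -0.516]
contact_force: [0.1, 0.0, 0.8]
gripper_width: 0.0854
t: 3.53
tool_pos: [0.4297, -0.0434, 0.1716]
eef_rot: [0.483, 0.516, 0.483, -0.516]
contact_force: [-0.7, -0.6, 6.6]
gripper_width: 0.025
```

```bash
python3 -m handwheel '0 0 5 0; 0 0 12 0; 0 0 20 0; 0 0 30 0; 0 0 45 0; 0 0 65 0; 0 0 90 0; 0 0 115 0; 0 0 140 0; 0 0 165 0; 0 0 190 0; 0 0 210 0; 0 0 222 0; 0 0 228 0; 0 0 228 0; 0 0 228 0' ; python3 - <<'E'
from h import *; import cv2
cv2.imwrite("pics/w2.png",cv2.cvtColor(arm.grab_frame("wrist"),cv2.COLOR_RGB2BGR))
cv2.imwrite("pics/s2.png",cv2.cvtColor(arm.grab_frame("scene"),cv2.COLOR_RGB2BGR))
E
```

```text
t: 4.87
tool_pos: [0.4292, -0.0434, 0.399]
eef_rot: [-0.483, -0.516, -0.483, 0.516]
contact_force: [0.2, -0.1, -3.7]
gripper_width: 0.025
```

View pics/w2.png

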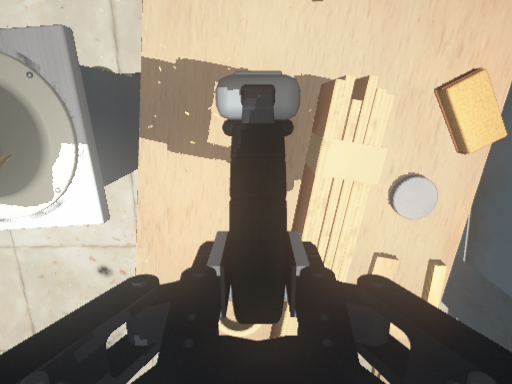

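The band is gripped squarely: it sits between the pads at about (258,250), with the far cup at (258,95) and nothing else caught. Now I'll carry it over the rail.

```bash
python3 -m handwheel '5 8 0 0; 15 25 0 1; 30 50 0 2; 46 75 0 4; 62 100 0 6; 78 125 0 8; 94 150 0 10; 110 175 0 11.5; 125 200 0 11.5; 140 225 0 11.5; 153 246 0 11.5; 164 262 0 11.5; 171 274 0 11.5; 175 280 0 11.5; 176 282 0 11.5; 176 282 0 11.5; 176 282 0 11.5; 176 282 0 11.5'; python3 - <<'E'
from h import *; import cv2
for n in("wrist","scene","top"): cv2.imwrite(f"pics/{n}3.png",cv2.cvtColor(arm.grab_frame(n),cv2.COLOR_RGB2BGR))
s=cv2.imread("pics/scene3.png");w=cv2.imread("pics/wrist3.png");t=cv2.imread("pics/top3.png")
d=np.zeros((600,800,3),np.uint8)
d[:288,:384]=cv2.resize(w,(384,288)); d[:600,400:800]=cv2.resize(s[110:290,90:210],(400,600)); d[300:600,:400]=cv2.resize(t[95:230,90:270],(400,300))
cv2.imwrite("pics/c3.png",d)
E
```

```text
t: 6.47
tool_pos: [0.6052, 0.2379, 0.3994]
eef_rot: [0.532, 0.465, 0.532, -0.465]
contact_force: [-0.3, 0.4, -2.6]
gripper_width: 0.0252
```

View pics/c3.png

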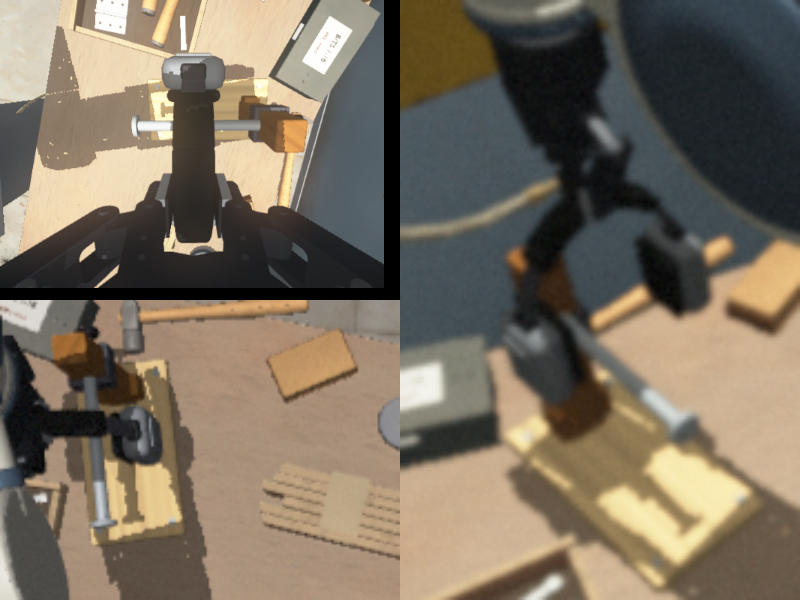

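The wrist view shows the band crossing the rail at about mid-length, with the rail level at row ~168 full-size and the disc near (182,168). The defenders hang level, above and clear of the stand. I'll triangulate the rail from the wrist view together with the earlier top view.

```bash
python3 - <<'E'
from h import *; import cv2
im=cv2.imread("pics/wrist3.png"); w=arm.calibration("wrist");t=arm.calibration("top")
hsv=cv2.cvtColor(im,cv2.COLOR_BGR2HSV); t0=cv2.imread("pics/top0.png")
pts=[]
for c in (196,204,212,220,300,310,320):
    col=im[150:190,c].astype(int); ok=(np.ptp(col,axis=1)<40)&(col.max(1)>90); r=np.where(ok)[0]+150
    print(c,r.min() if len(r) else None,r.max() if len(r) else None); 
    if len(r): pts.append((c,(r.min()+r.max())/2))
ys=[];
for r in range(140,190,5):
    row=t0[r,120:145].astype(int); ok=(np.ptp(row,axis=1)<45)&(row.max(1)>90); x=np.where(ok)[0]+120
    if len(x): ys.append((x.mean(),r)); print(r,x.min(),x.max())
for z in(.175,.18,.185,.19,.2,.21):
    A=np.array([plane(w,p,z)[:2] for p in pts]);B=np.array([plane(t,p,z)[:2] for p in ys])
    f=np.polyfit(*A.T,1);g=np.polyfit(*B.T,1);print(z,"y at x=.605 wrist,top",np.polyval(f,.605),np.polyval(g,.605),"yaw",np.degrees(np.arctan([f[0],g[0]])))
o=arm.get_obs();q=o["eef_rot"];print(o["tool_pos"])
from scipy.spatial.transform import Rotation as R
y=R.from_quat(np.r_[q[1:],q[0]]).as_matrix()[:,1];print("tool y",y,np.degrees(np.arctan2(y[1],y[0])))
E
```

```text
196 160 175
204 161 174
212 161 182
220 161 184
300 160 173
310 160 173
320 159 173
140 128 133
145 129 134
150 129 134
155 120 135
160 130 135
165 123 136
170 131 136
175 132 137
180 132 137
185 133 138
0.175 y at x=.605 wrist,top 0.23721168711339252 0.24338623359349257 yaw [9.3417 8.5723]
0.18 y at x=.605 wrist,top 0.23820563788351812 0.24203809972429682 yaw [9.3417 8.5723]
0.185 y at x=.605 wrist,top 0.23919958865364377 0.24068996585510094 yaw [9.3417 8.5723]
0.19 y at x=.605 wrist,top 0.24019353942376953 0.2393418319859053 yaw [9.3417 8.5723]
0.2 y at x=.605 wrist,top 0.2421814409640209 0.23664556424751362 yaw [9.3417 8.5723]
0.21 y at x=.605 wrist,top 0.2441693425042721 0.233949296509122 yaw [9.3417 8.5723]
[0.6054 0.238  0.3996]
tool y [0.991  0.1339 0.0003] 7.6978287444433295
```

```bash
python3 -m handwheel '0 2 -20 0.4; 0 2 -45 0.4; 0 2 -70 0.4; 0 2 -95 0.4; 0 2 -115 0.4; 0 2 -132 0.4; 0 2 -145 0.4; 0 2 -155 0.4; 0 2 -162 0.4; 0 2 -167 0.4; 0 2 -170 0.4; 0 2 -170 0.4; 0 2 -170 0.4; 0 2 -170 0.4' -1 22; for i in 1; do python3 - <<'E'
from h import *; import cv2
print(arm.get_obs()["contact_force"])
cv2.imwrite("pics/scene4.png",cv2.cvtColor(arm.grab_frame("scene"),cv2.COLOR_RGB2BGR))
E
done
```

```text
t: 7.78
tool_pos: [0.6059, 0.2406, 0.23]
eef_rot: [0.534, 0.464, 0.534, -0.463]
contact_force: [-0.5, 0.9, -3.4]
gripper_width: 0.0248
[-0.4581  0.9121 -3.3641]
```

```bash
python3 -m handwheel '0 0 -2 0; 0 0 -4 0; 0 0 -5 0; 0 0 -5 0; 0 0 -5 0'
```

```text
t: 8.25
tool_pos: [0.6055, 0.2406, 0.2242]
eef_rot: [0.534, 0.463, 0.534, -0.463]
contact_force: [0.6, -1.8, -3.0]
gripper_width: 0.0249
```

```bash
python3 -m handwheel '0 0 -1 0; 0 0 -2 0; 0 0 -2 0; 0 0 -2 0'
```

```text
t: 8.58
tool_pos: [0.6055, 0.2405, 0.2222]
eef_rot: [0.534, 0.463, 0.534, -0.463]
contact_force: [0.3, -1.0, -4.0]
gripper_width: 0.0249
```

```bash
python3 -m handwheel '0 0 -1 0; 0 0 -2 0; 0 0 -2 0; 0 0 -2 0'
```

```text
t: 8.92
tool_pos: [0.6055, 0.2406, 0.2202]
eef_rot: [0.534, 0.463, 0.534, -0.463]
contact_force: [0.2, 0.6, -2.8]
gripper_width: 0.0247
```

```bash
python3 -m handwheel '0 0 -0.5 0; 0 0 -1 0; 0 0 -1 0; 0 0 -1 0'
```

```text
t: 9.25
tool_pos: [0.6056, 0.2406, 0.2192]
eef_rot: [0.534, 0.463, 0.534, -0.463]
contact_force: [-0.3, -1.0, -3.6]
gripper_width: 0.0246
```

```bash
python3 -m handwheel '0 0 -0.5 0; 0 0 -1 0; 0 0 -1 0; 0 0 -1 0'
```

```text
t: 9.58
tool_pos: [0.6055, 0.2405, 0.2182]
eef_rot: [0.534, 0.463, 0.534, -0.463]
contact_force: [-1.1, -0.3, -2.9]
gripper_width: 0.0245
```

```bash
python3 -m handwheel '0 0 -0.5 0; 0 0 -1 0; 0 0 -1 0'
```

```text
t: 9.83
tool_pos: [0.6055, 0.2405, 0.2172]
eef_rot: [0.534, 0.463, 0.534, -0.463]
contact_force: [-0.1, -0.1, -4.1]
gripper_width: 0.0249
```

```bash
python3 -m handwheel '0 0 -0.5 0; 0 0 -1 0; 0 0 -1 0'
```

```text
t: 10.08
tool_pos: [0.6055, 0.2405, 0.2161]
eef_rot: [0.534, 0.463, 0.534, -0.463]
contact_force: [-0.3, -0.3, -2.7]
gripper_width: 0.0252
```

```bash
python3 -m handwheel '0 0 -0.5 0; 0 0 -1 0; 0 0 -1 0'
```

```text
t: 10.33
tool_pos: [0.6055, 0.2406, 0.2151]
eef_rot: [0.534, 0.463, 0.534, -0.463]
contact_force: [0.9, -0.3, -3.8]
gripper_width: 0.0249
```

```bash
python3 -m handwheel '0 0 -0.5 0; 0 0 -1 0; 0 0 -1 0'
```

```text
t: 10.58
tool_pos: [0.6055, 0.2406, 0.2142]
eef_rot: [0.534, 0.463, 0.534, -0.463]
contact_force: [-0.2, -0.5, -3.9]
gripper_width: 0.0251
```

```bash
python3 -m handwheel '0 0 -0.5 0; 0 0 -1 0; 0 0 -1 0'
```

```text
t: 10.83
tool_pos: [0.6055, 0.2405, 0.2131]
eef_rot: [0.534, 0.463, 0.534, -0.463]
contact_force: [0.9, 0.8, -3.1]
gripper_width: 0.0249
```

```bash
python3 -m handwheel '0 0 -0.5 0; 0 0 -1 0; 0 0 -1 0'
```

```text
t: 11.08
tool_pos: [0.6056, 0.2406, 0.2124]
eef_rot: [0.534, 0.463, 0.534, -0.463]
contact_force: [-0.5, 0.7, -2.5]
gripper_width: 0.0248
```

```bash
python3 -m handwheel '0 0 -0.5 0; 0 0 -0.7 0; 0 0 -0.7 0'
```

```text
t: 11.33
tool_pos: [0.6056, 0.2406, 0.2122]
eef_rot: [0.534, 0.463, 0.534, -0.463]
contact_force: [-3.5, -1.5, 5.9]
gripper_width: 0.0249
```

The rail is felt: the force rose about 9 N at TCP z 0.2122. I'll ease off 0.4 mm, then release.

```bash
python3 -m handwheel '0 0 0.4 0; 0 0 0.4 0' && python3 -m handwheel '0 0 0 0; 0 0 0 0; 0 0 0 0; 0 0 0 0; 0 0 0 0; 0 0 0 0; 0 0 0 0; 0 0 0 0; 0 0 0 0; 0 0 0 0' 1
```

```text
t: 11.5
tool_pos: [0.6056, 0.2406, 0.2122]
eef_rot: [0.534, 0.463, 0.534, -0.463]
contact_force: [-2.3, 0.7, 3.5]
gripper_width: 0.0252
t: 12.33
tool_pos: [0.6056, 0.2406, 0.212]
eef_rot: [0.534, 0.463, 0.534, -0.463]
contact_force: [0.5, 0.1, 0.4]
gripper_width: 0.0854
```

```bash
python3 -m handwheel '0 0 5 0; 0 0 15 0; 0 0 35 0; 0 0 60 0; 0 0 85 0; 0 0 100 0; 0 0 100 0; 0 0 100 0'; python3 - <<'E'
from h import *; import cv2
for n in("wrist","scene"): cv2.imwrite(f"pics/{n}5.png",cv2.cvtColor(arm.grab_frame(n),cv2.COLOR_RGB2BGR))
s=cv2.imread("pics/scene5.png");w=cv2.imread("pics/wrist5.png")
d=np.zeros((600,800,3),np.uint8)
d[:300,:400]=cv2.resize(w,(400,300)); d[:600,400:800]=cv2.resize(s[140:290,100:200],(400,600))
cv2.imwrite("pics/c5.png",d)
E
```

```text
t: 13.0
tool_pos: [0.6059, 0.2407, 0.3135]
eef_rot: [0.535, 0.464, 0.534, -0.463]
contact_force: [-0.1, -0.4, -1.4]
gripper_width: 0.0853
```

View pics/c5.png

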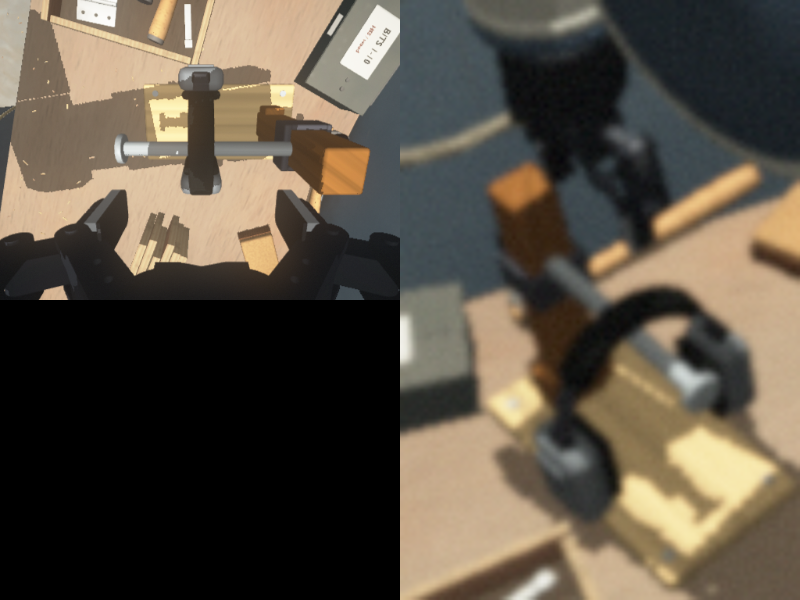

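The defenders hang level on the rail near mid-length, one cup on each side, and the gripper is clear. Wrist half-size view: the crown is at (201,148), the post face at ~(290,150) and the disc at (120,148). Next I'll shut the fingers, come down on the free-end side of the band and push it back.

```bash
python3 -m handwheel '-15 -2 0 0; -30 -4 0 0; -46 -6.5 0 0; -46 -6.5 0 0; -46 -6.5 0 0; -46 -6.5 0 0; -46 -6.5 0 0; -46 -6.5 0 0; -46 -6.5 0 0; -46 -6.5 0 0' -1 && python3 -m handwheel '0 0 -25 0; 0 0 -50 0; 0 0 -70 0; 0 0 -84 0; 0 0 -92 0; 0 0 -96 0; 0 0 -96 0; 0 0 -96 0'
```

```text
t: 13.93
tool_pos: [0.5598, 0.2341, 0.3118]
eef_rot: [0.534, 0.463, 0.534, -0.463]
contact_force: [-0.2, 0.2, 0.2]
gripper_width: 0.0001
t: 14.6
tool_pos: [0.56, 0.2342, 0.2167]
eef_rot: [0.534, 0.464, 0.534, -0.463]
contact_force: [0.4, 0.7, 0.4]
gripper_width: -0.0001
```

```bash
python3 -m handwheel '3 0.4 0 0; 6 0.8 0 0; 9 1.3 0 0; 12 1.7 0 0; 15 2.1 0 0; 18 2.5 0 0; 21 3 0 0; 24 3.4 0 0; 27 3.8 0 0; 30 4.2 0 0; 33 4.7 0 0; 36 5.1 0 0; 39 5.5 0 0; 42 6 0 0; 45 6.4 0 0; 48 6.8 0 0; 50 7.1 0 0; 50 7.1 0 0; 50 7.1 0 0'; python3 - <<'E'
from h import *; import cv2
for n in("wrist","scene"): cv2.imwrite(f"pics/{n}6.png",cv2.cvtColor(arm.grab_frame(n),cv2.COLOR_RGB2BGR))
s=cv2.imread("pics/scene6.png");w=cv2.imread("pics/wrist6.png")
d=np.zeros((600,800,3),np.uint8)
d[:300,:400]=cv2.resize(w,(400,300)); d[:600,400:800]=cv2.resize(s[140:290,100:200],(400,600))
cv2.imwrite("pics/c6.png",d)
E
```

```text
t: 16.18
tool_pos: [0.6098, 0.2412, 0.216]
eef_rot: [0.534, 0.463, 0.534, -0.463]
contact_force: [0.1, -0.9, -0.4]
gripper_width: 0.0001
```

View pics/c6.png

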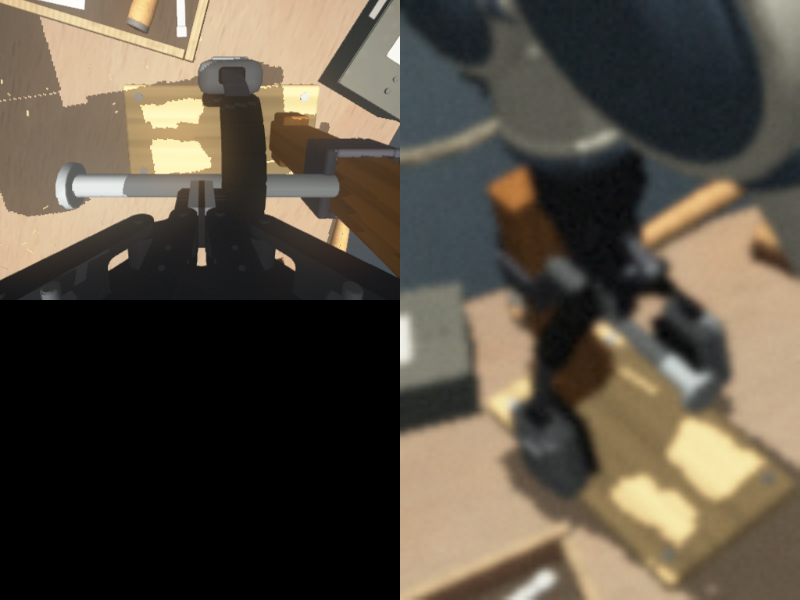

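The band follows the fingers along the rail and still hangs with a cup on each side. Half-size wrist view: the band's leading edge is at ~266 and the bracket face at ~308, so about 30-38 mm is left.

```bash
python3 -m handwheel '3 0.4 0 0; 6 0.8 0 0; 9 1.3 0 0; 12 1.7 0 0; 15 2.1 0 0; 18 2.5 0 0; 21 3 0 0; 24 3.4 0 0; 26 3.7 0 0; 26 3.7 0 0'
```

```text
t: 17.12
tool_pos: [0.6361, 0.2449, 0.2159]
eef_rot: [0.534, 0.463, 0.534, -0.463]
contact_force: [-1.3, -0.5, 1.4]
gripper_width: -0.0003
```

```bash
python3 -m handwheel '1.5 0.2 0 0; 3 0.4 0 0; 4 0.6 0 0; 4 0.6 0 0'; python3 - <<'E'
from h import *; import cv2
w=arm.grab_frame("wrist");w=cv2.cvtColor(w,cv2.COLOR_RGB2BGR);cv2.imwrite("pics/w7.png",w)
cv2.imwrite("pics/c7.png",cv2.resize(w[40:340,212:512],(600,600)))
E
```

```text
t: 17.45
tool_pos: [0.6397, 0.2455, 0.2159]
eef_rot: [0.534, 0.463, 0.534, -0.463]
contact_force: [-1.9, -0.7, 1.1]
gripper_width: 0.0
```

View pics/c7.png

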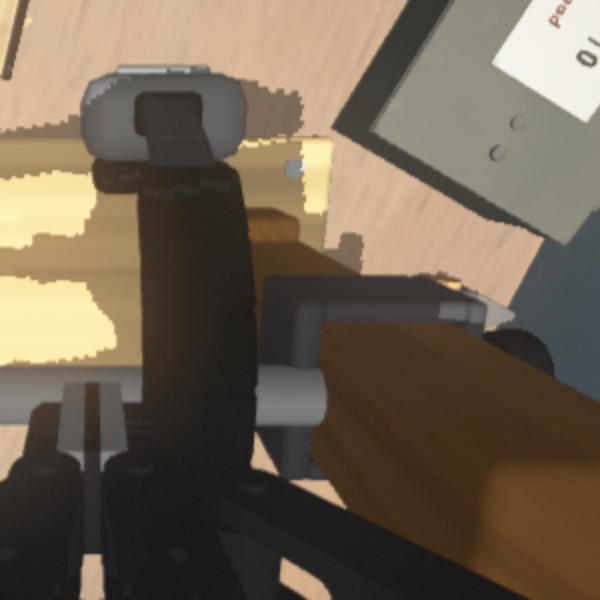

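The leading edge of the band is at column 255 and the post face at about 320 (rail 52 px = 16 mm), so about 20 mm is left. The band is still square to the rail.

```bash
python3 -m handwheel '2 0.3 0 0; 4 0.6 0 0; 6 0.8 0 0; 8 1.1 0 0; 9 1.3 0 0; 9 1.3 0 0; 9 1.3 0 0'
```

```text
t: 18.08
tool_pos: [0.6488, 0.2468, 0.216]
eef_rot: [0.534, 0.463, 0.534, -0.463]
contact_force: [-0.6, -0.6, -0.1]
gripper_width: 0.0002
```

```bash
python3 -m handwheel '1.5 0.2 0 0; 3 0.4 0 0; 4 0.6 0 0; 4 0.6 0 0; 4 0.6 0 0'
```

```text
t: 18.5
tool_pos: [0.6527, 0.2474, 0.216]
eef_rot: [0.534, 0.463, 0.534, -0.463]
contact_force: [-1.6, -0.8, 0.6]
gripper_width: -0.0001
```

```bash
python3 -m handwheel '1 0.1 0 0; 2 0.3 0 0; 2 0.3 0 0; 2 0.3 0 0'
```

```text
t: 18.83
tool_pos: [0.6546, 0.2477, 0.2159]
eef_rot: [0.534, 0.463, 0.534, -0.463]
contact_force: [-2.6, -0.2, 0.6]
gripper_width: 0.0002
```

```bash
python3 -m handwheel '1 0.1 0 0; 1.5 0.2 0 0; 1.5 0.2 0 0'; python3 -m handwheel '0.7 0.1 0 0; 1.5 0.2 0 0; 1.5 0.2 0 0'
```

```text
t: 19.08
tool_pos: [0.6562, 0.2479, 0.216]
eef_rot: [0.534, 0.463, 0.534, -0.463]
contact_force: [-1.4, 0.3, -0.5]
gripper_width: 0.0001
t: 19.33
tool_pos: [0.6577, 0.248, 0.2159]
eef_rot: [0.534, 0.463, 0.534, -0.463]
contact_force: [-2.3, -0.7, 0.8]
gripper_width: -0.0002
```

```bash
python3 -m handwheel '0.5 0.1 0 0; 1 0.1 0 0; 1 0.1 0 0'; python3 -m handwheel '0.5 0.1 0 0; 1 0.1 0 0; 1 0.1 0 0'
```

```text
t: 19.58
tool_pos: [0.6586, 0.2481, 0.216]
eef_rot: [0.534, 0.463, 0.534, -0.463]
contact_force: [-2.0, 0.1, 1.0]
gripper_width: 0.0001
t: 19.83
tool_pos: [0.6596, 0.2483, 0.216]
eef_rot: [0.534, 0.463, 0.534, -0.463]
contact_force: [-2.6, -0.6, 0.9]
gripper_width: -0.0
```

```bash
python3 -m handwheel '0.5 0.1 0 0; 1 0.1 0 0; 1 0.1 0 0'; python3 -m handwheel '0.5 0.1 0 0; 1 0.1 0 0; 1 0.1 0 0'
```

```text
t: 20.08
tool_pos: [0.6601, 0.2483, 0.2159]
eef_rot: [0.534, 0.463, 0.534, -0.464]
contact_force: [-6.5, -1.6, 4.2]
gripper_width: -0.0002
t: 20.33
tool_pos: [0.6602, 0.2483, 0.2159]
eef_rot: [0.534, 0.462, 0.535, -0.464]
contact_force: [-14.8, -1.8, 5.9]
gripper_width: -0.0001
```

```bash
python3 - <<'E'
from h import *; import cv2
w=arm.grab_frame("wrist");w=cv2.cvtColor(w,cv2.COLOR_RGB2BGR);cv2.imwrite("pics/w8.png",w)
cv2.imwrite("pics/c8.png",cv2.resize(w[40:340,212:512],(600,600)))
E
```

```text
(no output)
```

View pics/c8.png

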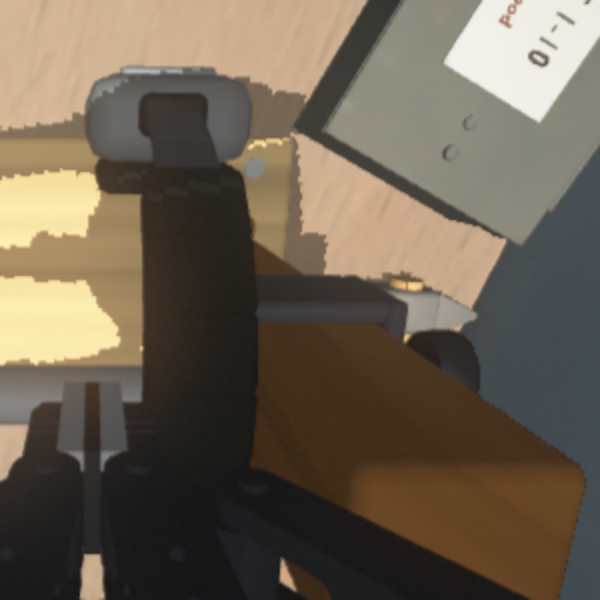

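The band is firmly against the post: the push force rose to 15 N and the rail is covered right up to the post face. I'll back off slowly, then rise clear.

```bash
python3 -m handwheel '-1 -0.1 0 0; -2 -0.3 0 0; -5 -0.7 0 0; -10 -1.4 0 0; -18 -2.5 0 0; -25 -3.5 0 0; -25 -3.5 15 0; -25 -3.5 40 0; -25 -3.5 70 0; -30 -3.5 100 0; -40 -3.5 120 0; -50 -3.5 130 0; -50 -3.5 130 0; -50 -3.5 130 0'; python3 - <<'E'
from h import *; import cv2
w=arm.grab_frame("wrist");w=cv2.cvtColor(w,cv2.COLOR_RGB2BGR);s=cv2.cvtColor(arm.grab_frame("scene"),cv2.COLOR_RGB2BGR)
d=np.zeros((600,800,3),np.uint8)
d[:525,:400]=cv2.resize(w[60:270,200:360],(400,525)); d[:600,400:800]=cv2.resize(s[140:290,100:200],(400,600))
cv2.imwrite("pics/c9.png",d)
E
```

```text
t: 21.55
tool_pos: [0.6108, 0.245, 0.3455]
eef_rot: [0.534, 0.463, 0.534, -0.463]
contact_force: [-0.1, 1.0, -0.7]
gripper_width: -0.0001
```

View pics/c9.png

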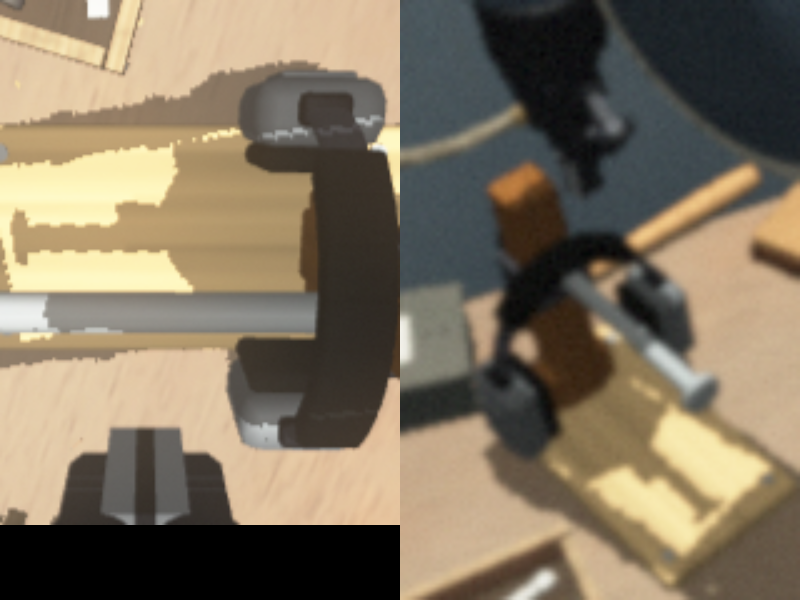

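In the scene view the defenders hang against the post with a cup on each side, and the front of the rail is free. The wrist crop cut off the contact edge, so I'll take one more look from above it after a pause.

```bash
python3 -m handwheel '15 0 5 0; 35 0 10 0; 60 0 10 0; 80 0 10 0; 80 0 10 0; 80 0 10 0; 80 0 10 0; 80 0 10 0; 80 0 10 0; 80 0 10 0; 80 0 10 0; 80 0 10 0'; python3 - <<'E'
from h import *; import cv2
w=arm.grab_frame("wrist");w=cv2.cvtColor(w,cv2.COLOR_RGB2BGR);cv2.imwrite("pics/w10.png",w)
cv2.imwrite("pics/c10.png",cv2.resize(w[60:285,150:400],(660,594),interpolation=cv2.INTER_CUBIC))
E
```

```text
t: 22.65
tool_pos: [0.6913, 0.245, 0.3562]
eef_rot: [0.534, 0.463, 0.534, -0.463]
contact_force: [-0.2, 0.2, 0.2]
gripper_width: 0.0001
```

View pics/c10.png

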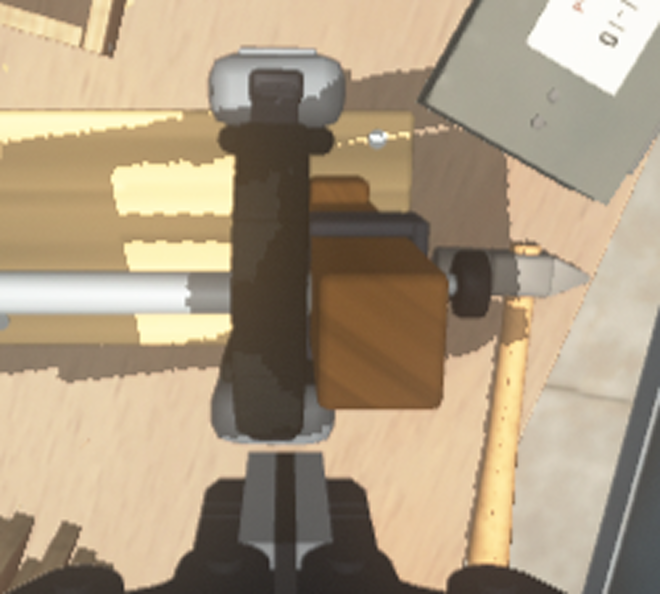

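```bash
python3 - <<'E'
from cell import arm
print(arm.job_done(), arm.get_obs()["t"])
E
```

```text
the job is handed in; nothing more can be done
the job is handed in; nothing more can be done
```

The ear defenders hang over the rail with one cup on each side, and the headband is against the upright post. I handed the job in at about 22.7 s of the 64 s allowed.

- **Setting down:** I gripped the crown, carried it over the middle of the rail and lowered it in steps of 1 mm or less. The rail was felt at about 9 N, with its upper line at roughly 0.191 m, and I eased off before opening.
- **Sliding back:** With the fingers shut I pushed the band along the rail at 1–3 N. At the post the force rose to about 15 N and the band stopped. I then backed off and rose clear.
- **Last checks:** The final wrist picture shows no rail between band and post, the front of the rail free and the gripper touching nothing (about 0.2 N, within noise). The tape roll, sanding block and round tin were never approached, but I did not compare their positions before and after.
- **Disagreements:** Rail height by eye was about 0.188 m to 0.194 m depending on the view; touch settled it. I also made 12 picture views, the limit, against the 8 planned.

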